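# Set out a lamp base and hold the ball tray over it for gluing

### The job

In the woodturning shop, slide the turned base (the wooden disc with the upright spigot) along the bench, without lifting it, until it lies wholly on the square sheet of paper, and let go of it. Then pick up the ball tray by its upright grip, carry it without tipping so that the ball stays loose in its pocket, and bring the middle of the tray over the base's spigot. Finish still holding the tray there, still and level, with its underside 10 to 18 cm above the bench and not touching the base, and leave everything else on the bench where it is.

Things in the scene. Friction and masses are not known exactly. Their poses are not given: they have to be found in the camera images.
- base: turned light wood base, about 150 g, loose on the bench: a disc 100 mm across and 18 mm thick (edges bevelled) with a round upright spigot in its middle, 30 mm across, from 18 mm to 56 mm above the underside. Origin: centre of the underside; z up along the spigot.
- paper: square sheet of white paper, 150 x 150 mm, under 1 mm thick, fastened flat to the bench (nothing catches on its edges). Origin: its centre, at bench height; x and y along its sides.
- tray: pale plywood ball tray, about 250 g, loose on the bench: a flat board 170 (x) x 80 (y) x 14 mm high with an upright grip block in its middle, 36 mm long (x) x 18 mm thick (y), its top 77 mm above the underside. To either side of the grip a round flat-floored pocket, 45 mm across and 4 mm deep, centred 50 mm from the middle along x; the ball lies in the one on the +x side, the other is empty. Origin: centre of the underside; z up.
- pocket (a point): point of the tray 50 mm along its x from its middle, 26 mm above its underside: where the ball's centre is when it lies in the middle of its pocket.
- ball_center (a point): centre of the dark wood ball, 32 mm across, about 25 g, that lies loose in the tray's pocket (its top is about 42 mm above the tray's underside); it rolls freely up to 12 mm either way and rolls out over the rim if the tray tips about 40 degrees or is jerked.
- round_blank: bystander to leave alone: plain wooden disc, 90 across, 30 high, no spigot (sizes in mm). Origin: on its underside.
- square_blank: bystander to leave alone: plain wooden block, 75 x 75 x 35 high (sizes in mm). Origin: on its underside.
- finial: bystander to leave alone: small turned wooden finial standing upright, 40 across at the foot, 62 high (sizes in mm). Origin: on its underside.
- bangle: bystander to leave alone: dark wooden ring lying flat, 72 outside, 54 inside, 16 high (sizes in mm). Origin: on its underside.
- foot: bystander to leave alone: small turned wooden furniture foot, 48 across, 34 high (sizes in mm). Origin: on its underside.
- glue: bystander to leave alone: white glue bottle standing, 52 across, 130 high (sizes in mm). Origin: on its underside.
- brush: bystander to leave alone: bench brush lying flat (sizes in mm). Origin: in the tool, near its middle.
- hammer: bystander to leave alone: hammer lying flat (sizes in mm). Origin: in the tool, near its middle.
- ball: the same ball as a body (its origin is not its centre and turns as it rolls; use ball_center).
Mind the look-alikes: they are no part of the job. There is more than one size of the ball; the job needs the smallest. What is shaped like the base but turquoise is not meant.

How it is judged:
On the way, in this order (a step that is already met when the one before it is completed fails the run):
1. the base lies wholly on the paper, flat and let go (x of base in the frame of paper between -0.027 and 0.027 m and y of base in the frame of paper between -0.027 and 0.027 m and angle between base's own z axis and vertical below 0.1 rad and height (world z) of base below 0.008 m and contact force between the fingers and base below 0.1 N and linear speed of base below 0.02 m/s), for 0.2 s.
2. the tray is lifted with the ball in its pocket, the base staying on the paper (height (world z) of tray above 0.05 m and distance between ball_center and pocket below 0.022 m and x of base in the frame of paper between -0.027 and 0.027 m and y of base in the frame of paper between -0.027 and 0.027 m and angle between base's own z axis and vertical below 0.1 rad and height (world z) of base below 0.008 m), for 0.2 s.
At the end, for the whole second after the job is handed in: Base flat on the paper (centre within 27 mm of the sheet's along each side) and let go. Tray gripped, still (20 mm/s), level to 0.1 rad, underside 90 to 190 mm up, middle within 35 mm of the spigot axis seen from above, clear of the base; ball in its pocket, untouched (x of base in the frame of paper between -0.027 and 0.027 m and y of base in the frame of paper between -0.027 and 0.027 m and angle between each of base, tray's own z axis and vertical below 0.1 rad and height (world z) of base below 0.008 m and contact force between each of the fingers, tray and base below 0.1 N and height (world z) of tray between 0.09 and 0.19 m and horizontal distance between tray and base below 0.035 m and linear speed of tray below 0.02 m/s and contact force between the fingers and tray above 1 N and distance between ball_center and pocket below 0.022 m and contact force between the fingers and ball below 0.1 N); the arm keeps its last pose, push and grip.
It fails at once if the base is lifted off the bench (15 mm) or tipped (0.25 rad) (height (world z) of base above 0.015 m or angle between base's own z axis and vertical above 0.25 rad).
It fails at once if the tray is tipped by more than 0.35 rad (angle between tray's own z axis and vertical above 0.35 rad).
It fails at once if the ball leaves its pocket (distance between ball_center and pocket above 0.03 m).
It fails at once if a bystander is moved by more than 30 mm (distance of any of round_blank, square_blank, finial, bangle, foot, glue, brush, hammer from where it was at the start of the episode above 0.03 m).
It also fails if it takes over 64 s, if anything falls off the work surface, if the arm or the gripper's body presses on something with over 40 N, if the wrist force passes 120 N, or if a joint passes its speed limit or range.

### The arm

A 6-joint arm with a two-finger parallel gripper is mounted at the origin on the work surface. World frame = base frame: x ahead of the robot, y to its left, z up, the work surface at z = 0. Lengths are in m, angles in rad, forces in N, time in s.
With the tool pointing down it reaches from about 0.275 to 0.775 m from the base axis. Payload 14.6 kg.
Tool frame: the origin (TCP) lies where the fingers leave the gripper's body, on its centre line; the fingertips stand 73 mm ahead of it and the grasp point (between the pads) lies 54 mm ahead of it; z points along the fingers, y is the line along which they close (so a half turn about z gives the same grasp; the last joint's range is limited). The gripper opens to 85 mm and grips with 20 to 120 N. Pads are 22 mm wide; open, the fingers measure 114 mm over their backs; the gripper's body (76 mm by 85 mm) begins 54 mm behind the grasp point. The pads swing forward as they close: fully open they stand 13 mm farther back than shut.
Start: joints at [-1.457, 0.263, -0.048, 1.259, 0, 1.415], TCP at [0.139, -0.506, 0.304] pointing down, gripper open.
Joint ranges: [-2.65, 2.65], [-0.89, 1.7], [-1.18, 1.37], [-2.13, 2.11], [-1.35, 1.29], [-3.14, 3.14]. Speed limits (rad/s): [1.89, 1.89, 2.57, 2.79, 3.14, 3.14].

### API

Orientations are given as a rotation vector (axis times angle).
In Python, from workcell import arm gives the robot as it stands. The module is installed in compiled form; this text tells all that it offers.
- The arm moves only by the shell command python3 -m crank 'ROWS'. ROWS is JSON, a list of rows, each an object with "angular": the turn, a rotation vector about the tool's x, y, z in degrees, a list of three; "translation": the shift along the tool's x, y, z in mm, a list of three; "fingers": the finger opening in mm, from 0 to 85.4. In form: [{"angular": [ax, ay, az], "translation": [dx, dy, dz], "fingers": fingers}, ...]. A call has 1 to 5 rows; each row is the pose to reach, as a shift and turn from the pose commanded when the call began, along the tool's axes at that moment; what a row does not reach only later rows make up. A row lasts 1/10 s, in which the tool goes at most 50 mm and 8.59 degrees, less where a joint would pass 70% of its speed; a pose out of reach is approached as far as the arm can. A call with a gripper value outside its range is refused whole. The fingers move at their own pace and stop on an object; the grip force is fixed at half the most. Time passes only in rows, so rows that repeat a pose let the fingers close. It gives the time, the measured TCP pose, the force, the opening and the grip force at its end, in the units of the state.
- arm.state(): the state, without advancing time (a new reading comes with each control period).
- arm.snapshot(name): name is "scene" or "side" or "wrist"; returns the picture (400x640x3 uint8, red, green, blue); there is no depth.
- arm.camera_params(name): a dict with "fx", "fy", "cx", "cy" (pixels), "eye" and "orientation" of the camera in the world. Camera axes: x right, y down, z forward; pixel columns grow to the right and rows downward; lengths in m; the calibration is good to about 2 mm. A picture is of the moment at which its call begins: read the wrist's pose just before it. camera_params takes no time and is no camera call; for the wrist camera it gives the pose at the moment of the call.
- arm.sign_off(): hands the job in; it is judged then, once.
The state is a dict: "time": time; "joint_pos": joint angles; "qd": joint speeds; "tau": joint torques, N m; "position": TCP position; "eef_rot": TCP orientation; "force": force on the tool from outside, world axes, zero at the start; "moment": the same for the moment, N m; "gripper_width": finger opening in m; "gripper_force": force on a finger pad.
Only numpy, scipy, OpenCV 4.12 (cv2) and the standard library are available. Lean on these libraries where they do the work, as an engineer would, in place of code of your own. Each camera call takes 0.05 s, during which the arm holds its last target. There are 200 camera calls.

## Working session

There is one attempt and no reset: what is moved stays moved. The work goes in short steps, Python scripts to look and compute and a shell command to move; the robot and the scene stay as the last step left them, time stands still between calls to the robot, and variables do not carry over. Pictures are saved under pics/ and viewed, at most 12 in all, crops included, and the job is handed in when it is done.

```bash
mkdir -p pics; cat > h.py <<'E'
import numpy as np, cv2
from scipy.spatial.transform import Rotation as R
from workcell import arm
def snap(n,f):
    p=arm.camera_params(n); im=arm.snapshot(n); cv2.imwrite('pics/'+f,im[:,:,::-1]); np.save('pics/'+f+'.npy',p,allow_pickle=True); return im
def rot(o):
    o=np.array(o,float)
    return o if o.shape==(3,3) else (R.from_rotvec(o).as_matrix() if o.size==3 else R.from_quat(o).as_matrix())
def px(f,u,v,z):
    p=np.load('pics/'+f+'.npy',allow_pickle=True).item()
    d=rot(p['orientation'])@np.array([(u-p['cx'])/p['fx'],(v-p['cy'])/p['fy'],1]); e=np.array(p['eye'])
    return e+d*(z-e[2])/d[2]
E
python3 - <<'E'
from h import *
a=snap('scene','s.png');b=snap('side','d.png')
print(arm.camera_params('scene'),arm.camera_params('side'),arm.camera_params('wrist'));s=arm.state();print(s['eef_rot'],s['position'])
E
```

```text
{'fx': 382.34740990976763, 'fy': 382.34740990976763, 'cx': 323.0964005053895, 'cy': 195.1949101478964, 'eye': array([ 1.23092904, -0.74955402,  0.96005891]), 'orientation': array([-2.19334689, -0.80220734,  0.37836039])} {'fx': 479.960018479892, 'fy': 479.960018479892, 'cx': 323.6942575555097, 'cy': 194.39593817280456, 'eye': array([ 0.1627076 , -1.08115919,  0.8723049 ]), 'orientation': array([-2.15726738,  0.40532765, -0.19106529])} {'fx': 297.6740052596002, 'fy': 297.6740052596002, 'cx': 323.30198538083397, 'cy': 192.69667214003962, 'eye': array([ 0.2062    , -0.48713654,  0.37310697]), 'orientation': array([ 2.31644409, -1.7631436 , -0.24923541])}
[-3.11233199e+00 -4.20815515e-01  1.88968858e-05] [ 0.13939272 -0.50596989  0.30347779]
```

View pics/s.png

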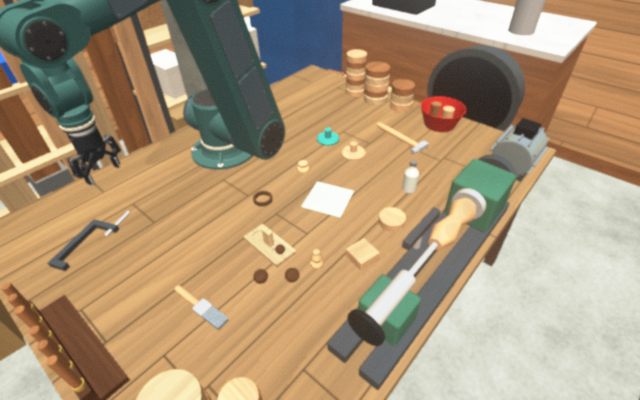

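View pics/d.png

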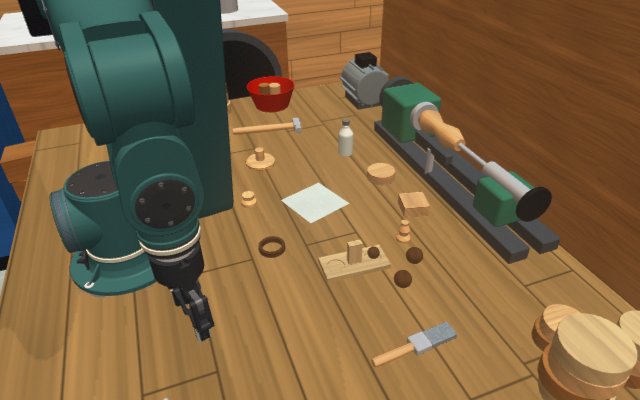

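The base is at about (260,158) in the side view, the paper at (315,202) and the tray at (355,262). The ball is at (373,253), and two larger balls lie near the tray. I'll enlarge the side view.

```bash
python3 - <<'E'
from h import *
a=cv2.imread('pics/d.png')[130:300,225:435]
cv2.imwrite('pics/dc.png',cv2.resize(a,None,fx=3.5,fy=3.5,interpolation=cv2.INTER_CUBIC))
for f,l in (('d.png',[(260,163,.018),(260,150,.056),(282,201,0),(315,183,0),(349,203,0),(318,222,0),(319,263,.014),(383,247,.014),(390,263,.014),(327,278,0),(354,241,.077),(373,253,.026),(248,199,.03),(272,246,.01),(345,155,0),(380,168,.03),(404,232,.03),(266,127,.01)]),
 ('s.png',[(353,153,.018),(353,144,.056),(302,203,0),(315,183,0),(354,191,0),(344,216,0),(267,232,.077),(281,249,.026)])):
  for u,v,z in l: print(f,u,v,px(f,u,v,z).round(3))
E
```

```text
d.png 260 163 [0.446 0.299 0.018]
d.png 260 150 [0.455 0.319 0.056]
d.png 282 201 [0.458 0.085 0.   ]
d.png 315 183 [0.586 0.14  0.   ]
d.png 349 203 [ 0.645 -0.001  0.   ]
d.png 318 222 [ 0.525 -0.053 -0.   ]
d.png 319 263 [ 0.463 -0.229  0.014]
d.png 383 247 [ 0.643 -0.234  0.014]
d.png 390 263 [ 0.632 -0.296  0.014]
d.png 327 278 [ 0.468 -0.273  0.   ]
d.png 354 241 [ 0.55  -0.249  0.077]
d.png 373 253 [ 0.602 -0.257  0.026]
d.png 248 199 [0.356 0.093 0.03 ]
d.png 272 246 [ 0.369 -0.116  0.01 ]
d.png 345 155 [0.746 0.267 0.   ]
d.png 380 168 [0.799 0.101 0.03 ]
d.png 404 232 [ 0.715 -0.216  0.03 ]
d.png 266 127 [0.538 0.562 0.01 ]
s.png 353 153 [0.465 0.312 0.018]
s.png 353 144 [0.458 0.319 0.056]
s.png 302 203 [ 0.495 -0.034  0.   ]
s.png 315 183 [0.456 0.081 0.   ]
s.png 354 191 [ 0.602  0.14  -0.   ]
s.png 344 216 [0.655 0.011 0.   ]
s.png 267 232 [ 0.56  -0.259  0.077]
s.png 281 249 [ 0.608 -0.252  0.026]
```

View pics/dc.png

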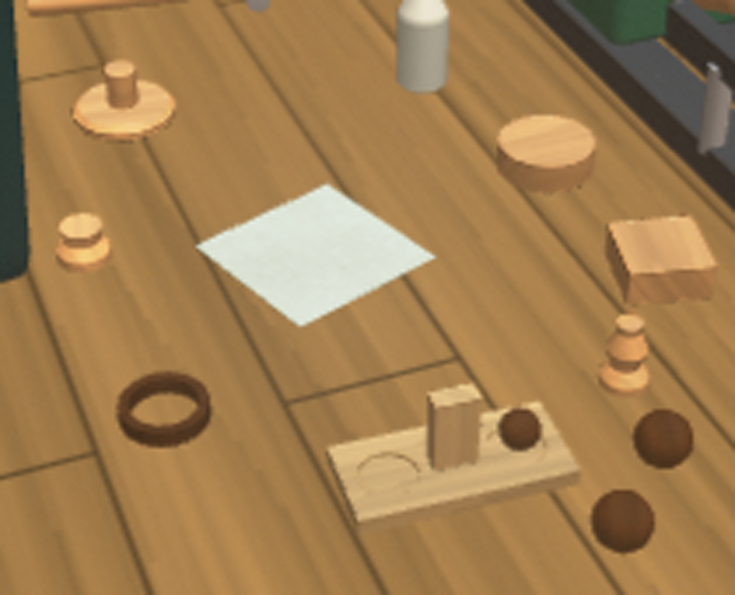

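The crop confirms these pixels: paper corners at crop (197,247), (326,184), (435,257), (303,325); spigot top at (121,69); grip top centre at (453,392).

```bash
cat >> h.py <<'E'
def go(target,yawdir=None):
    """shift/turn (tool axes, mm/deg) to reach TCP target; yawdir = wanted world angle (deg) of tool y mod 180"""
    s=arm.state(); M=rot(s['eef_rot'])
    print('pos',np.round(s['position'],4),'shift mm',(M.T@(np.array(target)-s['position'])*1000).round(1))
    w=np.degrees(np.arctan2(M[1,1],M[0,1])); print('tool y ang',w.round(1),'j6',np.degrees(s['joint_pos'][5]).round(1),'w',s['gripper_width'],'F',s['gripper_force'],'t',s['time'],'z axis',M[:,2].round(3))
    if yawdir is not None:
        d=(yawdir-w+90)%180-90; print('turn about tool z', -d)
E
python3 - <<'E'
from h import *
c=lambda u,v,z:px('d.png',225+(u+.5)/3.5-.5,130+(v+.5)/3.5-.5,z)
P=np.array([c(*q,0) for q in [(197,247),(326,184),(435,257),(303,325)]]);print(P.round(3),P.mean(0))
print([np.linalg.norm(P[i]-P[i-1]).round(3) for i in range(4)])
T=np.array([c(*q,.014) for q in [(328,453),(540,403),(578,466),(360,510)]]);print(T.round(3),T.mean(0),[np.linalg.norm(T[i]-T[i-1]).round(3) for i in range(4)])
print(np.degrees(np.arctan2(*(T[1]-T[0])[1::-1])),np.degrees(np.arctan2(*(T[2]-T[3])[1::-1])))
print('grip',c(453,392,.077),'base',c(121,69,.056),c(124,107,.018))
go([.457,.318,.20])
E
```

```text
[[ 0.456  0.09   0.   ]
 [ 0.596  0.141  0.   ]
 [ 0.645 -0.002  0.   ]
 [ 0.506 -0.048  0.   ]] [5.50700672e-01 4.54010093e-02 2.77555756e-17]
[np.float64(0.147), np.float64(0.149), np.float64(0.151), np.float64(0.147)]
[[ 0.467 -0.214  0.014]
 [ 0.637 -0.222  0.014]
 [ 0.632 -0.295  0.014]
 [ 0.467 -0.278  0.014]] [ 0.55072894 -0.25228919  0.014     ] [np.float64(0.064), np.float64(0.171), np.float64(0.073), np.float64(0.166)]
-2.6777737418953675 -5.897282759791244
grip [ 0.54967148 -0.25146278  0.077     ] base [0.45325362 0.3245108  0.056     ] [0.45065421 0.31661948 0.018     ]
pos [ 0.1394 -0.506   0.3035] shift mm [ 525.  -709.9  104.2]
tool y ang -74.6 j6 81.1 w 0.08532826674387936 F 0.0 t 0.1 z axis [-0.     0.001 -1.   ]
```

```bash
python3 -m crank '[{"angular":[0,0,0],"translation":[30,-40,0],"fingers":85},{"angular":[0,0,0],"translation":[60,-80,0],"fingers":85},{"angular":[0,0,0],"translation":[90,-120,0],"fingers":85},{"angular":[0,0,0],"translation":[120,-160,0],"fingers":85},{"angular":[0,0,0],"translation":[150,-200,0],"fingers":85}]'
python3 -m crank '[{"angular":[0,0,0],"translation":[30,-40,0],"fingers":85},{"angular":[0,0,0],"translation":[60,-80,0],"fingers":85},{"angular":[0,0,0],"translation":[90,-120,0],"fingers":85},{"angular":[0,0,0],"translation":[120,-160,0],"fingers":85},{"angular":[0,0,0],"translation":[150,-200,0],"fingers":85}]'
python3 -c "
from h import *
go([.43,.26,.26])"
```

```text
time: 0.6
position: [0.231, -0.2715, 0.3037]
eef_rot: [-3.113, -0.42, -0.0]
force: [1.4, -0.4, -0.2]
gripper_width: 0.0851
gripper_force: 0.0
time: 1.1
position: [0.3147, -0.0609, 0.304]
eef_rot: [3.113, 0.421, 0.001]
force: [1.5, -1.5, 0.1]
gripper_width: 0.0849
gripper_force: 0.0
pos [ 0.3147 -0.0609  0.304 ] shift mm [ 196.4 -278.8   43.9]
tool y ang -74.6 j6 139.0 w 0.08490873788328675 F 0.0 t 1.1 z axis [ 0. -0. -1.]
```

```bash
python3 -m crank '[{"angular":[0,0,-8],"translation":[28,-40,5],"fingers":85},{"angular":[0,0,-16],"translation":[56,-80,10],"fingers":85},{"angular":[0,0,-24],"translation":[84,-120,15],"fingers":85},{"angular":[0,0,-32],"translation":[112,-160,20],"fingers":85},{"angular":[0,0,-40],"translation":[140,-200,25],"fingers":85}]'
python3 - <<'E'
from h import *
go([.45,.32,.2]);a=snap('wrist','w1.png');go([.45,.32,.2])
E
```

```text
time: 1.6
position: [0.3922, 0.1574, 0.28]
eef_rot: [2.781, 1.461, 0.0]
force: [1.2, -1.9, -0.2]
gripper_width: 0.0847
gripper_force: 0.0
pos [0.3922 0.1574 0.28  ] shift mm [166.7 -44.8  80. ]
tool y ang -34.6 j6 135.4 w 0.08473786873762464 F 0.0 t 1.6 z axis [ 0. -0. -1.]
pos [0.3938 0.1626 0.279 ] shift mm [161.9 -40.8  79.3]
tool y ang -33.8 j6 135.2 w 0.08459778892655814 F 0.0 t 1.65 z axis [ 0.     0.002 -1.   ]
```

View pics/w1.png

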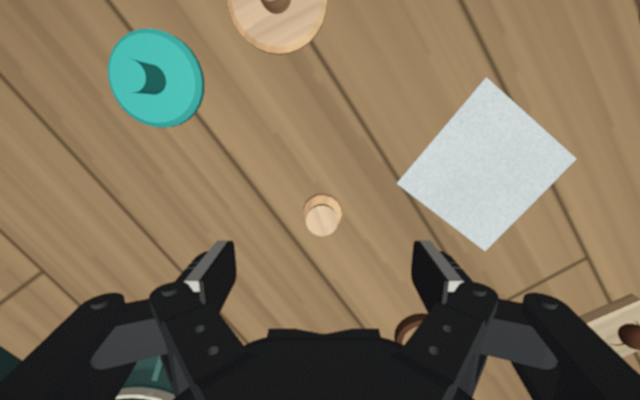

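The paper is at (487,165), the base is cut off at (277,5), and the turquoise look-alike is at (155,78). I'll move in for a full view.

```bash
python3 -m crank '[{"angular":[0,0,0],"translation":[40,-12,5],"fingers":85},{"angular":[0,0,0],"translation":[80,-24,10],"fingers":85},{"angular":[0,0,0],"translation":[100,-35,15],"fingers":85},{"angular":[0,0,0],"translation":[110,-40,15],"fingers":85},{"angular":[0,0,0],"translation":[110,-40,15],"fingers":85}]'
python3 - <<'E'
from h import *
P=np.array([px('w1.png',u,v,0) for u,v in [(398,184),(487,78),(576,158),(485,250)]]);print(P.round(3),P.mean(0))
a=snap('wrist','w2.png');go([.45,.32,.2])
E
```

```text
time: 2.15
position: [0.4223, 0.2687, 0.2649]
eef_rot: [-2.785, -1.453, 0.001]
force: [-0.1, -0.7, -0.2]
gripper_width: 0.0849
gripper_force: 0.0
[[ 0.455  0.091  0.   ]
 [ 0.597  0.139  0.   ]
 [ 0.645 -0.001  0.   ]
 [ 0.503 -0.048  0.   ]] [0.55004609 0.04527522 0.        ]
pos [0.4223 0.2679 0.2652] shift mm [58.7 -7.1 65.2]
tool y ang -34.9 j6 148.0 w 0.08545347319432112 F 0.0 t 2.2 z axis [-0. -0. -1.]
```

View pics/w2.png

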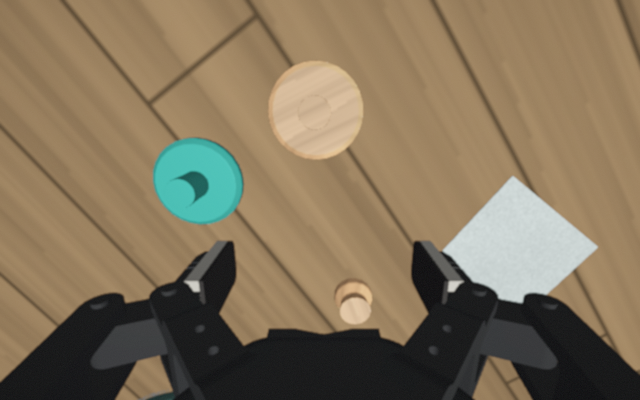

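The base disc is centred at (316,110), with its spigot seen end-on at (314,111). The turquoise one is at (198,180).

```bash
python3 - <<'E'
from h import *
b=px('w2.png',314,111,.056);print(b,px('w2.png',316,110,.012));go([b[0],b[1],.098])
E
```

```text
[0.45302276 0.3289077  0.056     ] [0.45390596 0.32897184 0.012     ]
pos [0.4223 0.2679 0.2652] shift mm [ 67.7  -9.7 167.2]
tool y ang -34.9 j6 148.0 w 0.08545347319432112 F 0.0 t 2.2 z axis [-0. -0. -1.]
```

```bash
python3 -m crank '[{"angular":[0,0,0],"translation":[35,-5,30],"fingers":65},{"angular":[0,0,0],"translation":[67,-9,50],"fingers":60},{"angular":[0,0,0],"translation":[67,-9,80],"fingers":60},{"angular":[0,0,0],"translation":[67,-9,105],"fingers":60},{"angular":[0,0,0],"translation":[67,-9,130],"fingers":60}]'
python3 -m crank '[{"angular":[0,0,0],"translation":[0,0,20],"fingers":60},{"angular":[0,0,0],"translation":[0,0,30],"fingers":60},{"angular":[0,0,0],"translation":[0,0,36],"fingers":60},{"angular":[0,0,0],"translation":[0,0,36],"fingers":60}]'
python3 -c "
from h import *
go([.453,.328,.097]);snap('side','d2.png');im=cv2.imread('pics/d2.png')[100:220,200:360];cv2.imwrite('pics/d2c.png',cv2.resize(im,None,fx=4,fy=4))"
```

```text
time: 2.7
position: [0.4536, 0.3268, 0.1347]
eef_rot: [2.787, 1.45, 0.0]
force: [-0.2, -0.9, 0.4]
gripper_width: 0.06
gripper_force: 0.0
time: 3.1
position: [0.4537, 0.3277, 0.0994]
eef_rot: [2.787, 1.45, -0.0]
force: [0.0, 0.1, 1.0]
gripper_width: 0.0601
gripper_force: 0.0
pos [0.4537 0.3277 0.0994] shift mm [-0.1 -0.7  2.4]
tool y ang -35.0 j6 152.5 w 0.06007208340709192 F 0.0 t 3.1 z axis [ 0. -0. -1.]
```

View pics/d2c.png

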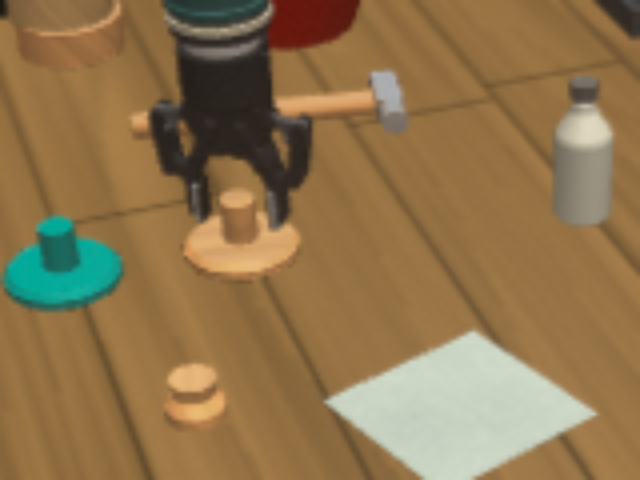

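The fingers straddle the spigot at crop (238,215). Closing now.

```bash
python3 -m crank '[{"angular":[0,0,0],"translation":[0,0,0],"fingers":25},{"angular":[0,0,0],"translation":[0,0,0],"fingers":25},{"angular":[0,0,0],"translation":[0,0,0],"fingers":25},{"angular":[0,0,0],"translation":[0,0,0],"fingers":25},{"angular":[0,0,0],"translation":[0,0,0],"fingers":25}]'
python3 -c "
from h import *
go([.550,.0455,.0994])"
```

```text
time: 3.65
position: [0.4538, 0.3284, 0.1001]
eef_rot: [2.786, 1.452, 0.002]
force: [-1.8, -1.9, 8.3]
gripper_width: 0.0275
gripper_force: 58.6
pos [0.4538 0.3284 0.1001] shift mm [-176.7  240.9    0.7]
tool y ang -35.0 j6 152.5 w 0.027530818858635314 F 58.64527881145477 t 3.65 z axis [ 0.001  0.    -1.   ]
```

```bash
python3 -m crank '[{"angular":[0,0,0],"translation":[-4,5,0],"fingers":25},{"angular":[0,0,0],"translation":[-12,16,0],"fingers":25},{"angular":[0,0,0],"translation":[-22,30,0],"fingers":25},{"angular":[0,0,0],"translation":[-32,44,0],"fingers":25},{"angular":[0,0,0],"translation":[-42,58,0],"fingers":25}]'
python3 -c "
from h import *
go([.550,.0455,.0994])"
```

```text
time: 4.15
position: [0.4775, 0.2607, 0.1002]
eef_rot: [-2.785, -1.452, -0.003]
force: [-1.4, 4.4, 6.5]
gripper_width: 0.0278
gripper_force: 58.9
pos [0.4775 0.2607 0.1002] shift mm [-134.9  182.6    0.5]
tool y ang -34.9 j6 144.9 w 0.027786516143362944 F 58.87463450431824 t 4.15 z axis [ 0.002  0.002 -1.   ]
```

```bash
python3 -m crank '[{"angular":[0,0,0],"translation":[-11,15,0],"fingers":25},{"angular":[0,0,0],"translation":[-23,31,0],"fingers":25},{"angular":[0,0,0],"translation":[-36,48,0],"fingers":25},{"angular":[0,0,0],"translation":[-49,66,0],"fingers":25},{"angular":[0,0,0],"translation":[-62,84,0],"fingers":25}]'
python3 -m crank '[{"angular":[0,0,0],"translation":[-13,17,0],"fingers":25},{"angular":[0,0,0],"translation":[-26,34,0],"fingers":25},{"angular":[0,0,0],"translation":[-38,51,0],"fingers":25},{"angular":[0,0,0],"translation":[-48,65,0],"fingers":25},{"angular":[0,0,0],"translation":[-55,75,0],"fingers":25}]'
python3 -c "
from h import *
go([.550,.0455,.0994])"
```

```text
time: 4.65
position: [0.5109, 0.1614, 0.1002]
eef_rot: [-2.785, -1.452, -0.003]
force: [-0.8, 4.3, 7.0]
gripper_width: 0.0281
gripper_force: 58.9
time: 5.15
position: [0.5409, 0.0731, 0.1001]
eef_rot: [-2.786, -1.451, -0.003]
force: [-2.6, 5.6, 9.3]
gripper_width: 0.0277
gripper_force: 59.0
pos [0.5409 0.0731 0.1001] shift mm [-17.4  23.3   0.7]
tool y ang -35.0 j6 124.1 w 0.02769650332286236 F 59.03236448764801 t 5.15 z axis [ 0.002  0.001 -1.   ]
```

```bash
python3 -m crank '[{"angular":[0,0,0],"translation":[-8,11,0],"fingers":25},{"angular":[0,0,0],"translation":[-14,19,0],"fingers":25},{"angular":[0,0,0],"translation":[-17,23,0],"fingers":25},{"angular":[0,0,0],"translation":[-17,23,0],"fingers":25},{"angular":[0,0,0],"translation":[-17,23,0],"fingers":25}]'
python3 -m crank '[{"angular":[0,0,0],"translation":[0,0,0],"fingers":60},{"angular":[0,0,0],"translation":[0,0,0],"fingers":60},{"angular":[0,0,0],"translation":[0,0,0],"fingers":60},{"angular":[0,0,0],"translation":[0,0,0],"fingers":60},{"angular":[0,0,0],"translation":[0,0,-10],"fingers":60}]'
python3 -m crank '[{"angular":[0,0,0],"translation":[0,0,-20],"fingers":60},{"angular":[0,0,0],"translation":[0,0,-50],"fingers":60},{"angular":[0,0,0],"translation":[0,0,-90],"fingers":60},{"angular":[0,0,0],"translation":[0,0,-110],"fingers":60},{"angular":[0,0,0],"translation":[0,0,-110],"fingers":60}]'
python3 -c "
from h import *
go([.550,-.252,.22],86)
snap('side','d3.png');im=cv2.imread('pics/d3.png')[130:300,225:435];cv2.imwrite('pics/d3c.png',cv2.resize(im,None,fx=3.5,fy=3.5,interpolation=cv2.INTER_CUBIC))"
```

```text
time: 5.65
position: [0.5501, 0.046, 0.1002]
eef_rot: [2.785, 1.45, 0.002]
force: [1.2, -4.2, 7.2]
gripper_width: 0.028
gripper_force: 58.9
time: 6.15
position: [0.5487, 0.0465, 0.1086]
eef_rot: [-2.785, -1.451, 0.003]
force: [-1.3, -0.4, 0.3]
gripper_width: 0.0597
gripper_force: 0.0
time: 6.65
position: [0.5504, 0.0464, 0.2227]
eef_rot: [2.784, 1.45, 0.007]
force: [0.7, 0.2, -0.4]
gripper_width: 0.0601
gripper_force: 0.0
pos [0.5504 0.0464 0.2227] shift mm [-244.8  170.7    2.8]
tool y ang -35.0 j6 121.3 w 0.060053163479524566 F 0.0 t 6.65 z axis [ 0.005 -0.    -1.   ]
turn about tool z 59.03959280395162
```

View pics/d3c.png

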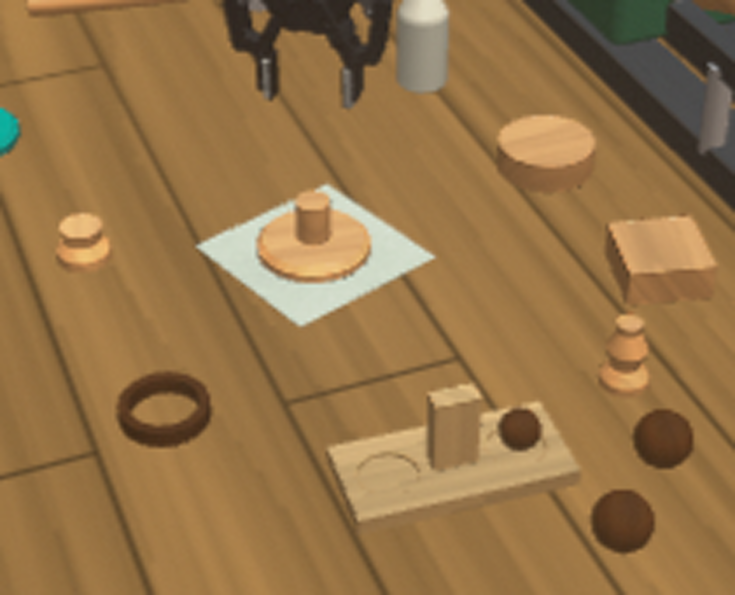

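The base sits on the paper at crop (314,240), and the tray and ball are undisturbed. Next I go above the tray.

```bash
python3 -m crank '[{"angular":[0,0,6],"translation":[-28,12,-5],"fingers":60},{"angular":[0,0,14],"translation":[-66,29,-12],"fingers":60},{"angular":[0,0,22],"translation":[-104,46,-20],"fingers":60},{"angular":[0,0,30],"translation":[-142,62,-27],"fingers":60},{"angular":[0,0,38],"translation":[-180,79,-27],"fingers":60}]'
python3 -c "
from h import *
c=lambda u,v,z:px('d3.png',225+(u+.5)/3.5-.5,130+(v+.5)/3.5-.5,z)
print(c(313,199,.056),c(314,240,.018))
go([.490,-.252,.25],86)"
```

```text
time: 7.2
position: [0.5102, -0.1478, 0.2461]
eef_rot: [-3.108, -0.457, 0.0]
force: [0.9, 0.7, 0.2]
gripper_width: 0.0599
gripper_force: 0.0
[0.54998501 0.04512028 0.056     ] [0.54733055 0.03803447 0.018     ]
pos [ 0.5102 -0.1478  0.2461] shift mm [-49.3  94.   -3.9]
tool y ang -73.3 j6 138.3 w 0.05987986420506726 F 0.0 t 7.2 z axis [-0.  0. -1.]
turn about tool z 20.719485290928986
```

```bash
python3 -m crank '[{"angular":[0,0,8],"translation":[-20,36,0],"fingers":60},{"angular":[0,0,15],"translation":[-40,72,0],"fingers":60},{"angular":[0,0,20.7],"translation":[-49,92,-2],"fingers":60},{"angular":[0,0,20.7],"translation":[-49,94,-4],"fingers":60},{"angular":[0,0,20.7],"translation":[-49,94,-4],"fingers":60}]'
python3 -c "
from h import *
snap('wrist','w3.png');go([.550,-.252,.25],86)"
```

```text
time: 7.7
position: [0.4914, -0.2506, 0.2496]
eef_rot: [-3.139, 0.099, 0.001]
force: [1.2, -0.2, 0.8]
gripper_width: 0.06
gripper_force: 0.0
pos [ 0.4915 -0.25    0.2496] shift mm [58.5 -1.6 -0.4]
tool y ang -93.6 j6 148.1 w 0.06027130481218768 F 0.0 t 7.75 z axis [-0.001  0.001 -1.   ]
turn about tool z 0.4350983628163476
```

View pics/w3.png

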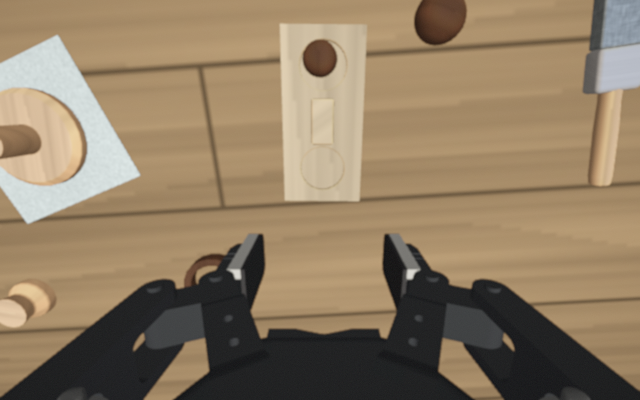

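The tray's top corners are at (280,24), (367,26), (359,201) and (285,201). The grip is at (322,121), and the ball sits in the far pocket at (320,58).

```bash
python3 - <<'E'
from h import *
T=np.array([px('w3.png',u,v,.014) for u,v in [(280,24),(367,26),(359,201),(285,201)]]);print(T.round(3),T.mean(0),[np.linalg.norm(T[i]-T[i-1]).round(3) for i in range(4)])
a=(T[0]+T[1]-T[2]-T[3]);ang=np.degrees(np.arctan2(a[1],a[0]));print(ang)
g=px('w3.png',322,121,.077);print(g,px('w3.png',320,58,.026))
m=T.mean(0);go([m[0],m[1],.105],ang+90);go([g[0],g[1],.105])
E
```

```text
[[ 0.636 -0.219  0.014]
 [ 0.63  -0.299  0.014]
 [ 0.462 -0.286  0.014]
 [ 0.466 -0.207  0.014]] [ 0.54849164 -0.25277414  0.014     ] [np.float64(0.17), np.float64(0.08), np.float64(0.169), np.float64(0.08)]
-4.137383633272511
[ 0.55020289 -0.25254859  0.077     ] [ 0.60360964 -0.25385396  0.026     ]
pos [ 0.4915 -0.25    0.2496] shift mm [ 57.2  -0.6 144.6]
tool y ang -93.6 j6 148.1 w 0.06027130481218768 F 0.0 t 7.75 z axis [-0.001  0.001 -1.   ]
turn about tool z 0.5724819960888112
pos [ 0.4915 -0.25    0.2496] shift mm [ 58.9  -0.9 144.6]
tool y ang -93.6 j6 148.1 w 0.06027130481218768 F 0.0 t 7.75 z axis [-0.001  0.001 -1.   ]
```

```bash
python3 -m crank '[{"angular":[0,0,0.5],"translation":[30,-1,0],"fingers":60},{"angular":[0,0,0.5],"translation":[59,-1,10],"fingers":60},{"angular":[0,0,0.5],"translation":[59,-1,40],"fingers":60},{"angular":[0,0,0.5],"translation":[59,-1,70],"fingers":60},{"angular":[0,0,0.5],"translation":[59,-1,95],"fingers":60}]'
python3 -m crank '[{"angular":[0,0,0],"translation":[0,0,15],"fingers":60},{"angular":[0,0,0],"translation":[0,0,30],"fingers":60},{"angular":[0,0,0],"translation":[0,0,42],"fingers":60},{"angular":[0,0,0],"translation":[0,0,48],"fingers":60},{"angular":[0,0,0],"translation":[0,0,48],"fingers":60}]'
python3 -c "
from h import *
go([.5495,-.2527,.105],85.9)
snap('side','d4.png');im=cv2.imread('pics/d4.png')[180:300,290:440];cv2.imwrite('pics/d4c.png',cv2.resize(im,None,fx=4,fy=4,interpolation=cv2.INTER_CUBIC))"
```

```text
time: 8.25
position: [0.5505, -0.2515, 0.1534]
eef_rot: [-3.139, 0.109, 0.002]
force: [1.1, 0.4, -0.0]
gripper_width: 0.0602
gripper_force: 0.0
time: 8.75
position: [0.5504, -0.2527, 0.1066]
eef_rot: [-3.139, 0.113, 0.001]
force: [0.6, -0.2, -0.7]
gripper_width: 0.0601
gripper_force: 0.0
pos [ 0.5504 -0.2527  0.1066] shift mm [-0.9  0.1  1.6]
tool y ang -94.1 j6 151.7 w 0.060060205717379606 F 0.0 t 8.75 z axis [-0.001  0.001 -1.   ]
turn about tool z -0.005874028263235687
```

View pics/d4c.png

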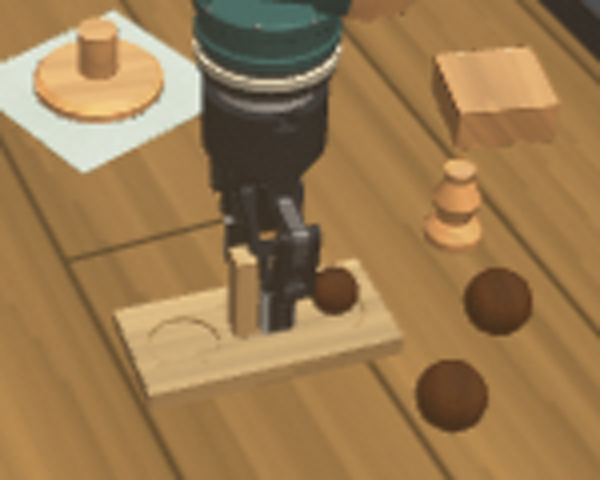

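The fingers straddle the grip: the near finger is at crop (278,300), about where the geometry puts the grip's centre (259), and it is clear of the ball at (335,290). Closing.

```bash
python3 -m crank '[{"angular":[0,0,0],"translation":[0,0,0],"fingers":40},{"angular":[0,0,0],"translation":[0,0,0],"fingers":30},{"angular":[0,0,0],"translation":[0,0,0],"fingers":24},{"angular":[0,0,0],"translation":[0,0,0],"fingers":20},{"angular":[0,0,0],"translation":[0,0,0],"fingers":17}]'
python3 -m crank '[{"angular":[0,0,0],"translation":[0,0,0],"fingers":12},{"angular":[0,0,0],"translation":[0,0,0],"fingers":12},{"angular":[0,0,0],"translation":[0,0,0],"fingers":12},{"angular":[0,0,0],"translation":[0,0,-1],"fingers":12},{"angular":[0,0,0],"translation":[0,0,-3],"fingers":12}]'
python3 -m crank '[{"angular":[0,0,0],"translation":[0,0,-4],"fingers":12},{"angular":[0,0,0],"translation":[0,0,-9],"fingers":12},{"angular":[0,0,0],"translation":[0,0,-14],"fingers":12},{"angular":[0,0,0],"translation":[0,0,-19],"fingers":12},{"angular":[0,0,0],"translation":[0,0,-23],"fingers":12}]'
python3 -c "
from h import *
go([.5495,.046,.240])"
```

```text
time: 9.3
position: [0.5506, -0.2534, 0.1074]
eef_rot: [3.139, -0.114, 0.0]
force: [-1.8, 1.4, 3.3]
gripper_width: 0.0175
gripper_force: 31.2
time: 9.8
position: [0.5503, -0.2532, 0.1099]
eef_rot: [-3.139, 0.114, 0.001]
force: [0.4, -0.7, -3.5]
gripper_width: 0.0175
gripper_force: 58.5
time: 10.3
position: [0.5506, -0.2534, 0.1338]
eef_rot: [3.139, -0.114, 0.001]
force: [-0.1, 0.2, -1.7]
gripper_width: 0.0172
gripper_force: 58.5
pos [ 0.5506 -0.2534  0.1338] shift mm [ -22.8 -298.5 -106.2]
tool y ang -94.2 j6 151.8 w 0.017191060199587938 F 58.46486449241638 t 10.3 z axis [ 0. -0. -1.]
```

```bash
python3 -m crank '[{"angular":[0,0,0],"translation":[0,0,-6],"fingers":12},{"angular":[0,0,0],"translation":[0,0,-14],"fingers":12},{"angular":[0,0,0],"translation":[0,0,-23],"fingers":12},{"angular":[0,0,0],"translation":[0,0,-33],"fingers":12},{"angular":[0,0,0],"translation":[0,0,-43],"fingers":12}]'
python3 -m crank '[{"angular":[0,0,0],"translation":[0,0,-10],"fingers":12},{"angular":[0,0,0],"translation":[0,0,-20],"fingers":12},{"angular":[0,0,0],"translation":[0,0,-30],"fingers":12},{"angular":[0,0,0],"translation":[0,0,-40],"fingers":12},{"angular":[0,0,0],"translation":[0,0,-49],"fingers":12}]'
python3 -m crank '[{"angular":[0,0,0],"translation":[0,0,-7],"fingers":12},{"angular":[0,0,0],"translation":[0,0,-12],"fingers":12},{"angular":[0,0,0],"translation":[0,0,-16],"fingers":12},{"angular":[0,0,0],"translation":[0,0,-18],"fingers":12},{"angular":[0,0,0],"translation":[0,0,-18],"fingers":12}]'
python3 -c "
from h import *
go([.5505,.046,.243])
snap('side','d5.png');im=cv2.imread('pics/d5.png')[130:300,250:450];cv2.imwrite('pics/d5c.png',cv2.resize(im,None,fx=3.5,fy=3.5,interpolation=cv2.INTER_CUBIC))"
```

```text
time: 10.8
position: [0.5506, -0.2534, 0.1772]
eef_rot: [3.139, -0.114, 0.0]
force: [-0.6, -0.4, -2.1]
gripper_width: 0.0172
gripper_force: 58.5
time: 11.3
position: [0.5505, -0.2534, 0.2261]
eef_rot: [3.139, -0.114, 0.0]
force: [0.0, 0.5, -2.5]
gripper_width: 0.0174
gripper_force: 58.5
time: 11.8
position: [0.5506, -0.2534, 0.2433]
eef_rot: [3.139, -0.114, 0.0]
force: [-0.0, -0.0, -2.3]
gripper_width: 0.0176
gripper_force: 58.5
pos [ 0.5506 -0.2534  0.2433] shift mm [ -21.8 -298.6    0.3]
tool y ang -94.2 j6 151.8 w 0.01762538006044022 F 58.47642481327057 t 11.8 z axis [ 0. -0. -1.]
```

View pics/d5c.png

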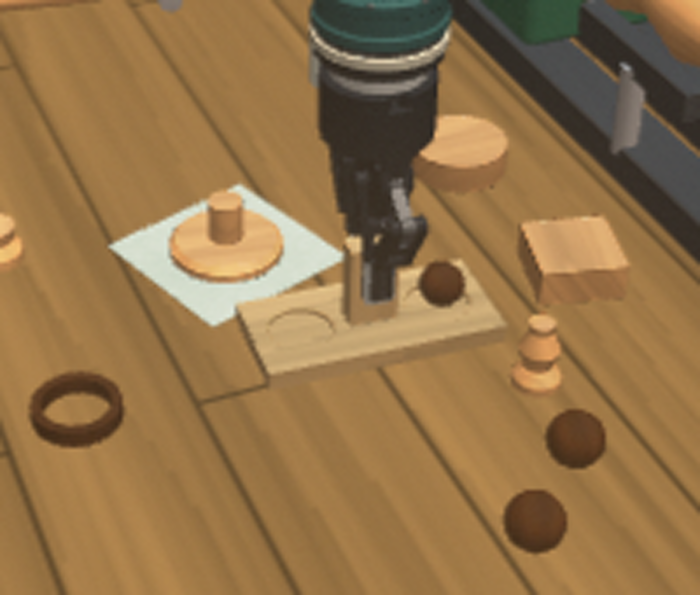

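The tray is held level with the ball in its pocket at crop (440,283), and the base is on the paper. I'll carry it slowly, turning a little to keep joint 6 inside its range.

```bash
python3 -m crank '[{"angular":[0,0,-1],"translation":[0,-2,0],"fingers":12},{"angular":[0,0,-2],"translation":[0,-6,0],"fingers":12},{"angular":[0,0,-4],"translation":[-1,-12,0],"fingers":12},{"angular":[0,0,-6],"translation":[-2,-20,0],"fingers":12},{"angular":[0,0,-8],"translation":[-2,-30,0],"fingers":12}]'
python3 -c "
from h import *
go([.5505,.046,.243])"
```

```text
time: 12.35
position: [0.5506, -0.2225, 0.2432]
eef_rot: [-3.14, -0.11, 0.0]
force: [0.6, 0.3, -1.9]
gripper_width: 0.0171
gripper_force: 58.5
pos [ 0.5506 -0.2225  0.2432] shift mm [ 1.870e+01 -2.679e+02  2.000e-01]
tool y ang -86.0 j6 146.1 w 0.017077524444535978 F 58.466253876686096 t 12.35 z axis [-0.  0. -1.]
```

```bash
python3 -m crank '[{"angular":[0,0,-2],"translation":[1,-10,0],"fingers":12},{"angular":[0,0,-4],"translation":[1,-21,0],"fingers":12},{"angular":[0,0,-6],"translation":[2,-32,0],"fingers":12},{"angular":[0,0,-8],"translation":[3,-43,0],"fingers":12},{"angular":[0,0,-10],"translation":[4,-54,0],"fingers":12}]'
python3 -m crank '[{"angular":[0,0,-2],"translation":[3,-11,0],"fingers":12},{"angular":[0,0,-4],"translation":[6,-22,0],"fingers":12},{"angular":[0,0,-5],"translation":[9,-32,0],"fingers":12},{"angular":[0,0,-6],"translation":[12,-43,0],"fingers":12},{"angular":[0,0,-6],"translation":[14,-53,0],"fingers":12}]'
python3 -c "
from h import *
go([.5505,.046,.243])"
```

```text
time: 12.85
position: [0.5511, -0.1681, 0.2432]
eef_rot: [3.118, 0.383, 0.0]
force: [-0.2, 0.4, -3.0]
gripper_width: 0.0174
gripper_force: 58.5
time: 13.35
position: [0.552, -0.1134, 0.2432]
eef_rot: [-3.094, -0.542, 0.0]
force: [0.2, -0.0, -1.8]
gripper_width: 0.0173
gripper_force: 58.5
pos [ 0.552  -0.1134  0.2432] shift mm [  52.7 -150.4    0.2]
tool y ang -70.1 j6 140.2 w 0.01725821324281841 F 58.48629355430603 t 13.35 z axis [-0.  0. -1.]
```

```bash
python3 -m crank '[{"angular":[0,0,0],"translation":[4,-10,0],"fingers":12},{"angular":[0,0,0],"translation":[7,-21,0],"fingers":12},{"angular":[0,0,0],"translation":[11,-32,0],"fingers":12},{"angular":[0,0,0],"translation":[15,-43,0],"fingers":12},{"angular":[0,0,0],"translation":[19,-54,0],"fingers":12}]'
python3 -m crank '[{"angular":[0,0,0],"translation":[4,-11,0],"fingers":12},{"angular":[0,0,0],"translation":[7,-22,0],"fingers":12},{"angular":[0,0,0],"translation":[11,-33,0],"fingers":12},{"angular":[0,0,0],"translation":[15,-43,0],"fingers":12},{"angular":[0,0,0],"translation":[18,-52,0],"fingers":12}]'
python3 -m crank '[{"angular":[0,0,0],"translation":[3,-9,0],"fingers":12},{"angular":[0,0,0],"translation":[6,-18,0],"fingers":12},{"angular":[0,0,0],"translation":[9,-26,0],"fingers":12},{"angular":[0,0,0],"translation":[11,-33,0],"fingers":12},{"angular":[0,0,0],"translation":[13,-38,0],"fingers":12}]'
python3 -m crank '[{"angular":[0,0,0],"translation":[2,-4,0],"fingers":12},{"angular":[0,0,0],"translation":[3,-6,0],"fingers":12},{"angular":[0,0,0],"translation":[3,-6,0],"fingers":12},{"angular":[0,0,0],"translation":[3,-6,0],"fingers":12},{"angular":[0,0,0],"translation":[3,-6,0],"fingers":12}]'
python3 -c "
from h import *
go([.5505,.046,.243])
snap('side','d6.png');im=cv2.imread('pics/d6.png')[100:300,230:450];cv2.imwrite('pics/d6c.png',cv2.resize(im,None,fx=3,fy=3,interpolation=cv2.INTER_CUBIC))
print(arm.state()['qd'])"
```

```text
time: 13.85
position: [0.5515, -0.0561, 0.2432]
eef_rot: [-3.095, -0.541, -0.0]
force: [1.2, -0.2, -2.9]
gripper_width: 0.0175
gripper_force: 58.5
time: 14.35
position: [0.5509, -0.0011, 0.2432]
eef_rot: [-3.095, -0.541, -0.0]
force: [0.4, 0.6, -3.3]
gripper_width: 0.0171
gripper_force: 58.5
time: 14.85
position: [0.5501, 0.0387, 0.2432]
eef_rot: [-3.095, -0.541, 0.0]
force: [0.5, 0.3, -2.9]
gripper_width: 0.0174
gripper_force: 58.5
time: 15.35
position: [0.551, 0.0445, 0.2432]
eef_rot: [3.095, 0.541, -0.0]
force: [-0.4, 0.3, -2.1]
gripper_width: 0.0172
gripper_force: 58.5
pos [0.551  0.0445 0.2432] shift mm [ 0.  -1.6  0.2]
tool y ang -70.2 j6 156.4 w 0.017155968703344696 F 58.5068553686142 t 15.35 z axis [-0. -0. -1.]
[ 0.00038141 -0.00102474 -0.00010331 -0.00131942  0.00052132  0.00091327]
```

View pics/d6c.png

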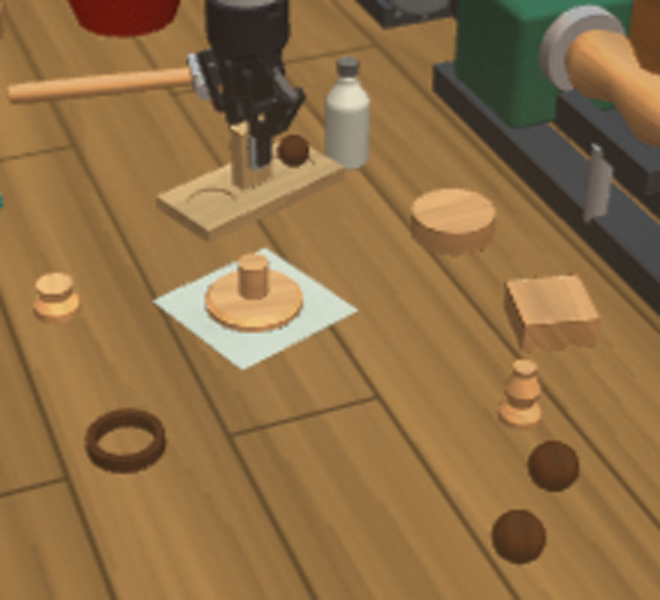

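The tray is held level over the spigot with the ball in its pocket at crop (293,150). The base is on the paper, nothing touches it, and the arm is still.

```bash
python3 -c "
from workcell import arm
print(arm.sign_off())"
```

```text
the job is handed in; nothing more can be done
None
```

I handed the job in at about 15 s on the robot's clock. The base is let go on the paper, and the tray is held still and level over the spigot, about 14 cm above the bench, with the ball in its pocket; the hand-in gave no pass or fail result.

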